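Stagger the cheese trays on the drying stand

TASK

Get the fresh cheese drying: first slide the fan's slider fully to off (the red end), then push the blue drip pan fully home into the slot under the stand. Next stack all the cheese trays in one column on the stand, squarely along it and centred across its depth, staggered: the bottom tray's end flush with the orange end of the stand, the next one's with the blue end, and so on alternately, each resting flat on the rim below with its foot inside that rim. Only then slide the fan's slider in line with the green marker, and leave the other things on the table alone.

Things in the scene. Friction and masses are not known exactly. Their poses are not given: they have to be found in the camera images.
- stand_top (a point): Centre of the rim of the fixed white stand, 84 (x) x 150 (y) mm, rim 36 mm above the table round a pocket 48 x 80 x 8 mm deep; +y end banded orange, -y end blue; +x points away from its open front. Slot underneath: 120 mm wide, 16 mm high, floor is the table, mouth at x = -42 mm, back stop face at x = +36 mm.
- pan_tab (a point): Loose blue drip pan, 0.2 kg: slab 140 (x) x 115 (y) x 8 mm with an upright grip tab 26 (x) x 12 (y) x 34 mm near its front. The point is the tab's centre, 25 mm above the underside, on the mid-line, 123 mm from the rear (+x) edge, which goes in first, and 17 mm from the front edge. Home: rear edge on the back stop, this point 87 mm in front of the stand's centre.
- fader (a joint): Fan speed slider, m: 0 = off (the end with the red band) to 0.12 = full, growing along the track's +y. The white grip is 28 (across the track) x 20 (along) x 40 mm high; it stays where left, friction about 1.5 N.
- fader_top (a point): Centre of the top of the slider's white grip, 54 mm above the table; its y axis is the track's direction (towards faster). The fixed black track is 40 wide x 170 x 14 mm high.
- marker_top (a point): Top of the fixed green marker, 14 x 5 x 16 mm high, beside the slider track about 32 mm from its mid-line; same axes as the track. The grip is in line with it when both have the same position along the track.
- tray1_mid (a point): Centre of the box of a loose white tray, 58 (x) x 120 (y) x 38 mm high, walls 5 mm, 0.28 kg; under it a 38 x 38 x 6 mm foot, which sits loosely inside the rim below (this point is 25 mm above the foot's underside). A fixed cream cheese bar fills it to 8 mm below the rim. Ends alike. Starts on a 4 mm thick orange mat, foot down. May be absent.
- tray2_mid (a point): Centre of the box of a loose white tray, 58 (x) x 120 (y) x 38 mm high, walls 5 mm, 0.28 kg; under it a 38 x 38 x 6 mm foot, which sits loosely inside the rim below (this point is 25 mm above the foot's underside). A fixed cream cheese bar fills it to 8 mm below the rim. Ends alike. Starts on a 4 mm thick orange mat, foot down. May be absent.
- tray3_mid (a point): Centre of the box of a loose white tray, 58 (x) x 120 (y) x 38 mm high, walls 5 mm, 0.28 kg; under it a 38 x 38 x 6 mm foot, which sits loosely inside the rim below (this point is 25 mm above the foot's underside). A fixed cream cheese bar fills it to 8 mm below the rim. Ends alike. Starts on a 4 mm thick orange mat, foot down. May be absent.
- tray4_mid (a point): Centre of the box of a loose white tray, 58 (x) x 120 (y) x 38 mm high, walls 5 mm, 0.28 kg; under it a 38 x 38 x 6 mm foot, which sits loosely inside the rim below (this point is 25 mm above the foot's underside). A fixed cream cheese bar fills it to 8 mm below the rim. Ends alike. Starts on a 4 mm thick orange mat, foot down. May be absent.
- tray5_mid (a point): Centre of the box of a loose white tray, 58 (x) x 120 (y) x 38 mm high, walls 5 mm, 0.28 kg; under it a 38 x 38 x 6 mm foot, which sits loosely inside the rim below (this point is 25 mm above the foot's underside). A fixed cream cheese bar fills it to 8 mm below the rim. Ends alike. Starts on a 4 mm thick orange mat, foot down. May be absent.
- jar: Bystander, leave alone: amber jar with white lid, 60 dia x 80 mm; origin at the underside.
- wheel: Bystander, leave alone: small cream cheese wheel, about 84 dia x 45 mm; origin at the underside.
- half: Bystander, leave alone: cream cheese block lying loose, 60 x 120 x 50 mm; origin at the underside.
- bottle: Bystander, leave alone: blue spray bottle, 64 dia x 190 mm; origin at the underside.
- cup: Bystander, leave alone: white tasting cup, 70 dia x 70 mm; origin at the underside.
- spatula: Bystander, leave alone: spatula lying flat.
Things that resemble listed ones, but are neither listed nor needed, are in the scene too. Leave any turquoise look-alike of the part that bears stand_top alone. Leave any yellow look-alike of the part that bears tray1_mid alone.

How it is judged:
On the way, in this order (a step that is already met when the one before it is completed fails the run):
1. the fan slider is fully off (value of joint fader below 0.006 m), for 0.2 s.
2. the drip pan is fully home in the slot under the stand (x of pan_tab in the frame of stand_top between -0.094 and -0.08 m and y of pan_tab in the frame of stand_top between -0.008 and 0.008 m and angle between the y axis of pan_tab and the y axis of stand_top, either way round below 0.1 rad), for 0.2 s.
3. all trays stand staggered on the stand, released (x of tray1_mid in the frame of stand_top between -0.012 and 0.012 m and angle between the y axis of each of tray1_mid, tray2_mid, tray3_mid, tray4_mid, tray5_mid and the y axis of stand_top, either way round below 0.15 rad and angle between each of tray1_mid, tray2_mid, tray3_mid, tray4_mid, tray5_mid's own z axis and vertical below 0.1 rad and ((z of tray1_mid in the frame of stand_top between 0.015 and 0.023 m and y of tray1_mid in the frame of stand_top between 0.006 and 0.024 m) or (z of tray1_mid in the frame of stand_top between 0.053 and 0.061 m and y of tray1_mid in the frame of stand_top between -0.024 and -0.006 m) or (z of tray1_mid in the frame of stand_top between 0.091 and 0.099 m and y of tray1_mid in the frame of stand_top between 0.006 and 0.024 m) or (z of tray1_mid in the frame of stand_top between 0.129 and 0.137 m and y of tray1_mid in the frame of stand_top between -0.024 and -0.006 m) or (z of tray1_mid in the frame of stand_top between 0.167 and 0.175 m and y of tray1_mid in the frame of stand_top between 0.006 and 0.024 m)) and x of tray2_mid in the frame of stand_top between -0.012 and 0.012 m and ((z of tray2_mid in the frame of stand_top between 0.015 and 0.023 m and y of tray2_mid in the frame of stand_top between 0.006 and 0.024 m) or (z of tray2_mid in the frame of stand_top between 0.053 and 0.061 m and y of tray2_mid in the frame of stand_top between -0.024 and -0.006 m) or (z of tray2_mid in the frame of stand_top between 0.091 and 0.099 m and y of tray2_mid in the frame of stand_top between 0.006 and 0.024 m) or (z of tray2_mid in the frame of stand_top between 0.129 and 0.137 m and y of tray2_mid in the frame of stand_top between -0.024 and -0.006 m) or (z of tray2_mid in the frame of stand_top between 0.167 and 0.175 m and y of tray2_mid in the frame of stand_top between 0.006 and 0.024 m)) and x of tray3_mid in the frame of stand_top between -0.012 and 0.012 m and ((z of tray3_mid in the frame of stand_top between 0.015 and 0.023 m and y of tray3_mid in the frame of stand_top between 0.006 and 0.024 m) or (z of tray3_mid in the frame of stand_top between 0.053 and 0.061 m and y of tray3_mid in the frame of stand_top between -0.024 and -0.006 m) or (z of tray3_mid in the frame of stand_top between 0.091 and 0.099 m and y of tray3_mid in the frame of stand_top between 0.006 and 0.024 m) or (z of tray3_mid in the frame of stand_top between 0.129 and 0.137 m and y of tray3_mid in the frame of stand_top between -0.024 and -0.006 m) or (z of tray3_mid in the frame of stand_top between 0.167 and 0.175 m and y of tray3_mid in the frame of stand_top between 0.006 and 0.024 m)) and x of tray4_mid in the frame of stand_top between -0.012 and 0.012 m and ((z of tray4_mid in the frame of stand_top between 0.015 and 0.023 m and y of tray4_mid in the frame of stand_top between 0.006 and 0.024 m) or (z of tray4_mid in the frame of stand_top between 0.053 and 0.061 m and y of tray4_mid in the frame of stand_top between -0.024 and -0.006 m) or (z of tray4_mid in the frame of stand_top between 0.091 and 0.099 m and y of tray4_mid in the frame of stand_top between 0.006 and 0.024 m) or (z of tray4_mid in the frame of stand_top between 0.129 and 0.137 m and y of tray4_mid in the frame of stand_top between -0.024 and -0.006 m) or (z of tray4_mid in the frame of stand_top between 0.167 and 0.175 m and y of tray4_mid in the frame of stand_top between 0.006 and 0.024 m)) and x of tray5_mid in the frame of stand_top between -0.012 and 0.012 m and ((z of tray5_mid in the frame of stand_top between 0.015 and 0.023 m and y of tray5_mid in the frame of stand_top between 0.006 and 0.024 m) or (z of tray5_mid in the frame of stand_top between 0.053 and 0.061 m and y of tray5_mid in the frame of stand_top between -0.024 and -0.006 m) or (z of tray5_mid in the frame of stand_top between 0.091 and 0.099 m and y of tray5_mid in the frame of stand_top between 0.006 and 0.024 m) or (z of tray5_mid in the frame of stand_top between 0.129 and 0.137 m and y of tray5_mid in the frame of stand_top between -0.024 and -0.006 m) or (z of tray5_mid in the frame of stand_top between 0.167 and 0.175 m and y of tray5_mid in the frame of stand_top between 0.006 and 0.024 m)) and contact force between each of tray1, tray2, tray3, tray4, tray5 and the fingers below 0.1 N), for 0.3 s.
4. the fan slider is in line with the green marker (y of fader_top in the frame of marker_top between -0.006 and 0.006 m), for 0.2 s.
At the end, for the whole second after the job is handed in: Pan home within 7 mm; every tray flat in the column, within 12 mm across the stand, 0.15 rad of square, its end within 9 mm of flush with the orange end (layers 1, 3, 5) or blue end (2, 4), released, at rest; slider grip within 6 mm of the green marker (all of step 2 and all of step 3 and all of step 4 and linear speed of each of tray1, tray2, tray3, tray4, tray5 below 0.02 m/s); the robot touches nothing.
It fails at once if a bystander is shoved away (more than 5 cm) (distance of any of jar, wheel, half, bottle, cup, spatula from where it was at the start of the episode above 0.05 m).
Of tray1, tray2, tray3, tray4, tray5 only 4 to 5 are there at a start; the rules pass over those that are not, and their reading is None.
At some moment in a run one of tray1, tray2, tray3, tray4, tray5 may be knocked a few centimetres aside while the robot is not near it.
Once in a run the grip may slacken for a moment while it holds something.
It also fails if it takes over 200 s, if anything falls off the work surface, if the arm or the gripper's body presses on something with over 40 N, if the wrist force passes 120 N, or if a joint passes its speed limit or range.

ROBOT

A 6-joint arm with a two-finger parallel gripper is mounted at the origin on the work surface. World frame = base frame: x ahead of the robot, y to its left, z up, the work surface at z = 0. Lengths are in m, angles in rad, forces in N, time in s.
With the tool pointing down it reaches from about 0.2 to 0.875 m from the base axis. Payload 3.4 kg.
Tool frame: the origin (TCP) lies at the very end of the fingers, on their centre line; the grasp point (between the pads) lies behind it (manip.grip_point_offset is the z of the grasp point in the tool frame, in m); z points along the fingers, y is the direction in which the jaws open and shut (so a half turn about z gives the same grasp; the last joint's range is limited). The gripper opens to 94 mm and grips with 3 to 60 N. Pads are 16 mm wide; open, the fingers measure 119 mm over their backs; the gripper's body (75 mm by 177 mm) begins 78 mm behind the grasp point.
Start: joints at [1.041, 0.276, 1.505, -0, 1.361, -0.121], TCP at [0.229, 0.528, 0.205] pointing down, gripper open.
Joint ranges: [-2.89, 2.89], [-0.75, 2.08], [0.22, 2.7], [-1.18, 4.32], [0.11, 2.71], [-2.7, 2.7]. Speed limits (rad/s): [2.57, 2.57, 3.14, 3.14, 3.14, 3.14].

INTERFACE

Orientations are given as a unit quaternion [w, x, y, z].
In Python, from workcell import manip, solver, viewer, job, look_for, tip_of gives the robot as it stands. The module is installed in compiled form; this text tells all that it offers. Calls block until the motion is done:
- manip.move_pose(position, orientation): joint-space move of the TCP to a pose.
- manip.move_l(position, ori=None, feed=0.15, threshold=None): straight line of the TCP; ori=None keeps the orientation; feed is the mean speed in m/s. With threshold (N) it stops when the force on the tool has changed by that much, and returns True; else False.
- manip.movej(angles): joint-space move.
- manip.set_gripper(opening, grasp_force=None): finger opening in m; grasp_force is the grip in N (None keeps the last); returns when the fingers have stopped.
- manip.hold(seconds).
- solver.solve_ik(position, orientation): joint angles nearest the present ones, or None.
- manip.observe(): the state.
- viewer.get_image(name): name is "scene" or "top"; returns a dict with "img" (384x512x3 uint8, red, green, blue), "depth" (384x512 float32, m along the optical axis (not along the pixel's ray), 0 where there is no reading), "intrinsics" (3x3 intrinsics, pixels), "dist_coeffs" ([k1, k2, p1, p2, k3] as OpenCV has them; the pictures are not rectified), "world_to_cam" (4x4, takes a point from world to camera coordinates). Camera axes: x right, y down, z forward; pixel columns grow to the right and rows downward; lengths in m; the calibration is good to about 2 mm. A picture is of the moment at which its call begins.
A pose or a line that the arm cannot do raises manip.PlanningError and nothing moves.
- job.sign_off(): hands the job in, once; it reports no verdict.
Trained networks look in a picture, given as the dict that the camera call returned (one of the last four; its "shot" number tells which), for a name from the list of things; names that differ only in an ending like _2 or _b are one class to them, and where a whole thing is asked for, a point or a joint stands for the part that bears it (a point fixed in the world has none). Each returns a list of dicts, best first, with "conf" (0 to 1); they miss things now and then, are a little off and sometimes report something else, mostly with a low value. They report only what shows in the picture. A call takes as long as a camera call. They do not tell look-alikes from the thing itself.
- look_for(query, picture): "box" ([left, top, right, bottom] in pixels, round what is visible of it).
- tip_of(query, picture): "uv" ([column, row] in pixels: a listed point, or the origin of a listed thing).
The state is a dict: "time": time; "joints": joint angles; "qvel": joint speeds; "joint_torque": joint torques, N m; "tcp_pos": TCP position; "ee_rot": TCP orientation; "wrist_force": force on the tool from outside, world axes, zero at the start; "wrist_torque": the same for the moment, N m; "opening": finger opening in m.
Only numpy, scipy, OpenCV 4.12 (cv2) and the standard library are available. Lean on these libraries where they do the work, as an engineer would, in place of code of your own. Each camera call takes 0.05 s, during which the arm holds its last target. There are 200 camera calls.

## Working session

There is one attempt and no reset: what is moved stays moved. The work goes in short steps, each a Python script; the robot and the scene stay as the last script left them, time stands still between calls to the robot, and variables do not carry over. Pictures are saved under pics/ and viewed, about 12 in all and at most 16, crops included, and the job is handed in when it is done.

```bash
mkdir -p pics; cat > h.py <<'E'
import numpy as np, cv2
from workcell import manip, solver, viewer, job, look_for, tip_of
def shot(name, fn=None):
    p=viewer.get_image(name)
    if fn: cv2.imwrite('pics/'+fn, p['img'][:,:,::-1])
    return p
def ray(p,uv):
    n=cv2.undistortPoints(np.array([[uv]],float),p['intrinsics'],p['dist_coeffs'])[0,0]
    T=np.linalg.inv(p['world_to_cam']); return T[:3,3],T[:3,:3]@np.array([n[0],n[1],1.])
def at_z(p,uv,z):
    o,d=ray(p,uv); return o+d*(z-o[2])/d[2]
def cloud(p):
    h,w=p['depth'].shape
    uv=np.stack(np.meshgrid(np.arange(w),np.arange(h)),-1).reshape(-1,1,2).astype(float)
    n=cv2.undistortPoints(uv,p['intrinsics'],p['dist_coeffs'])[:,0]
    z=p['depth'].reshape(-1,1); c=np.hstack([n*z,z]); T=np.linalg.inv(p['world_to_cam'])
    W=c@T[:3,:3].T+T[:3,3]; W[z[:,0]==0]=np.nan
    return W.reshape(h,w,3)
def quat(yaw): # tool down, jaw axis (tool y) at direction: yaw=0 -> tool x=+x, y=-y
    return [0.0,np.cos(yaw/2),np.sin(yaw/2),0.0]
E
python3 - <<'E'
from h import *
o=manip.observe(); print(o['tcp_pos'],o['ee_rot'],o['opening'],manip.grip_point_offset)
for n in ['top','scene']:
    p=shot(n,n+'0.png'); T=np.linalg.inv(p['world_to_cam']); print(n,T[:3,3].round(3),p['intrinsics'][0,0])
    for q,z in [('stand_top',.036),('pan_tab',.025),('fader_top',.054),('marker_top',.016),('tray1_mid',.029),('jar',0),('wheel',0),('half',0),('bottle',0),('cup',0),('spatula',0)]:
        for r in tip_of(q,p)[:8]: print(q,round(r['conf'],2),np.round(r['uv']),at_z(p,r['uv'],z)[:2].round(3))
E
```

```text
[0.2283053  0.52712423 0.20460691] [-2.74603422e-04  2.02973549e-01  9.79183808e-01 -8.56124393e-04] 0.09390341984081126 -0.0188
top [0.26  0.083 1.161] 349.53732886544145
stand_top 0.82 [174. 124.] [0.807 0.322]
stand_top 0.63 [272. 160.] [ 0.644 -0.009]
pan_tab 0.79 [275. 225.] [0.424 0.002]
pan_tab 0.43 [409. 196.] [ 0.483 -0.454]
pan_tab 0.3 [299. 126.] [ 0.766 -0.114]
fader_top 0.43 [376. 226.] [ 0.389 -0.315]
marker_top 0.65 [359. 187.] [ 0.531 -0.295]
tray1_mid 0.95 [168. 296.] [0.23  0.358]
tray1_mid 0.94 [184. 239.] [0.403 0.303]
tray1_mid 0.61 [ 76. 207.] [0.54  0.658]
jar 0.75 [223. 142.] [0.741 0.156]
wheel 0.89 [303. 125.] [ 0.781 -0.133]
wheel 0.42 [124. 258.] [0.36  0.505]
half 0.58 [128. 258.] [0.362 0.493]
half 0.53 [194. 202.] [0.532 0.27 ]
bottle 0.58 [410. 156.] [ 0.632 -0.496]
cup 0.68 [410. 196.] [ 0.488 -0.469]
cup 0.54 [195. 202.] [0.529 0.265]
spatula 0.7 [125. 203.] [0.546 0.504]
spatula 0.28 [357. 186.] [ 0.54  -0.294]
scene [ 1.343 -0.33   1.153] 445.0365871273141
stand_top 0.94 [364. 238.] [0.797 0.323]
stand_top 0.8 [245. 242.] [ 0.636 -0.002]
pan_tab 0.73 [217. 195.] [0.416 0.003]
pan_tab 0.39 [245. 239.] [0.621 0.004]
fader_top 0.49 [121. 220.] [ 0.388 -0.311]
tray1_mid 0.8 [291. 163.] [0.41  0.298]
tray1_mid 0.78 [282. 125.] [0.213 0.376]
tray1_mid 0.59 [400. 151.] [0.548 0.674]
tray1_mid 0.37 [ 89. 313.] [ 0.64  -0.484]
jar 0.79 [316. 261.] [0.78  0.162]
jar 0.67 [362. 170.] [0.537 0.519]
wheel 0.73 [234. 299.] [ 0.777 -0.11 ]
half 0.88 [329. 141.] [0.352 0.504]
half 0.62 [231. 301.] [ 0.777 -0.122]
half 0.47 [295. 165.] [0.4   0.321]
bottle 0.92 [ 90. 315.] [ 0.629 -0.487]
cup 0.63 [ 82. 275.] [ 0.49  -0.475]
spatula 0.75 [364. 172.] [0.549 0.519]
```

```bash
python3 - <<'E'
import cv2
for n in ['top0','scene0']:
    a=cv2.imread(f'pics/{n}.png'); cv2.imwrite(f'pics/{n}b.png',cv2.resize(a,(800,600),interpolation=cv2.INTER_CUBIC))
E
```

```text
(no output)
```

View pics/top0b.png

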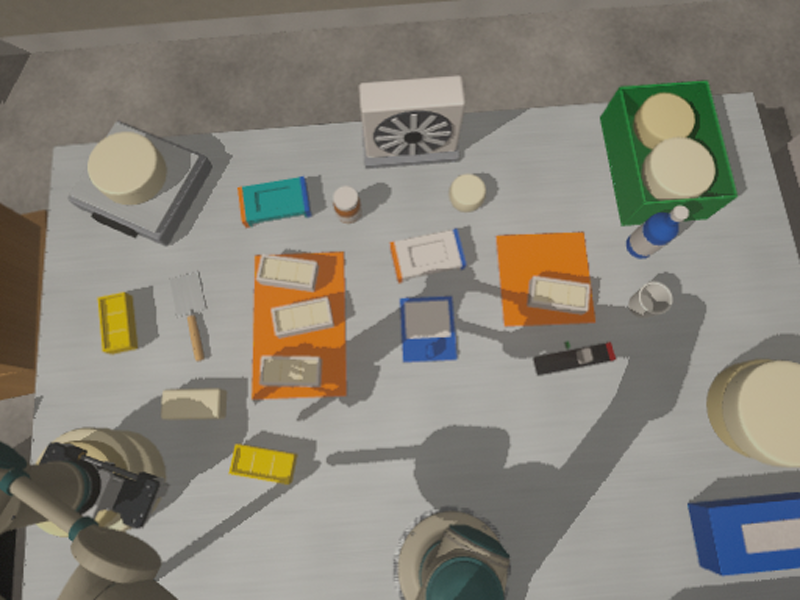

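View pics/scene0b.png

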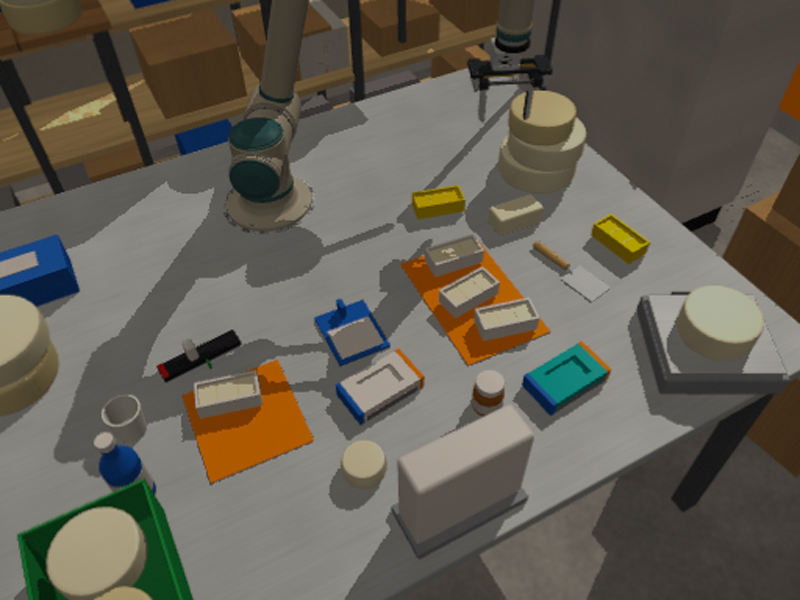

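The pictures show four white trays: three on the left mat at top px (287,272), (303,316) and (290,371), and one on the right mat at (560,294). They also show the stand at (428,255), the pan tab at (435,348), and the slider grip at (585,355) with red at its right end. The yellow and turquoise look-alikes are off to the left. Next I'll measure with depth fits.

```bash
cat >> h.py <<'E'
def fit(W,c,r,zlo,zhi,mask=None):
    m=(np.hypot(W[...,0]-c[0],W[...,1]-c[1])<r)&(W[...,2]>zlo)&(W[...,2]<zhi)
    if mask is not None: m&=mask
    P=W[m]; 
    if len(P)<5: return None
    # largest cluster by 2mm raster
    g=np.zeros((400,400),np.uint8); ij=np.round((P[:,:2]-np.array(c))/.002).astype(int)+200
    g[ij[:,1],ij[:,0]]=1; g=cv2.dilate(g,np.ones((5,5)))
    n,l,s,_=cv2.connectedComponentsWithStats(g); k=1+np.argmax(s[1:,4]); P=P[l[ij[:,1],ij[:,0]]==k]
    (x,y),(a,b),t=cv2.minAreaRect((P[:,:2]*1000).astype(np.float32))
    if a>b: a,b,t=b,a,t+90   # b long; long axis direction = t+90
    yaw=np.deg2rad((t+90)%180) # direction of long axis
    return np.array([x/1000,y/1000,a/1000,b/1000,yaw,np.median(P[:,2]),len(P)])
E
python3 - <<'E'
from h import *
np.set_printoptions(suppress=True,precision=4)
for n in ['top','scene']:
    p=shot(n); W=cloud(p); im=p['img'].astype(int); R,G,B=im[...,0],im[...,1],im[...,2]
    print(n,'table z',np.nanmedian(W[np.hypot(W[...,0]-.4,W[...,1]+.15)<.04][:,2]))
    for k,c in dict(t1=(.405,.302),t2=(.5,.27),t3=(.6,.31),t4=(.53,-.27)).items(): print(k,fit(W,c,.085,.036,.065))
    print('stand',fit(W,(.64,-.005),.11,.026,.05))
    print('pan',fit(W,(.46,0),.14,.003,.02,(B>R+30)|((np.abs(R-B)<60))))
    blue=(B>R*1.6)&(B>50)
    print('panblue',fit(W,(.46,0),.12,.003,.05,blue)); print('tab',fit(W,(.42,0),.06,.026,.06))
    print('track',fit(W,(.39,-.29),.13,.007,.07)); print('grip',fit(W,(.39,-.31),.06,.042,.07))
    m=(G>R*1.5)&(G>B*1.4)&(np.hypot(W[...,0]-.42,W[...,1]+.28)<.1)
    print('marker',m.sum(), W[m].mean(0) if m.any() else '', W[m].min(0) if m.any() else '',W[m].max(0) if m.any() else '')
    red=(R>G*2)&(R>B*2)&(R>100)&(G<60)&(np.hypot(W[...,0]-.39,W[...,1]+.38)<.1); print('red',red.sum(),W[red].mean(0))
    for nm,mm in [('orange',(R>150)&(G>60)&(G<140)&(B<70)),('blue',blue)]:
        mm=mm&(np.hypot(W[...,0]-.64,W[...,1])<.13)&(W[...,2]>.015)&(W[...,2]<.05)
        print(nm,mm.sum(),W[mm].mean(0))
E
```

```text
top table z -0.0005256052785109766
t1 [  0.4079   0.2938   0.058    0.1216   1.482    0.0408 691.    ]
t2 [  0.52     0.2639   0.0598   0.121    1.689    0.041  662.    ]
t3 [  0.6218   0.2921   0.0596   0.1211   1.346    0.0409 622.    ]
t4 [  0.5226  -0.2797   0.0602   0.1221   1.3339   0.0407 644.    ]
stand [   0.6385   -0.0135    0.0866    0.152     1.7008    0.0345 1004.    ]
pan [   0.4827   -0.0095    0.1837    0.227     1.6402    0.0076 1430.    ]
panblue [  0.4789   0.0016   0.1127   0.1383   3.1153   0.0079 618.    ]
tab [ 0.4243  0.0024  0.01    0.023   3.0429  0.0419 32.    ]
track [  0.3956  -0.2992   0.058    0.1734   1.6761   0.014  646.    ]
grip [ 0.3878 -0.3124  0.0199  0.027   0.0074  0.0534 59.    ]
marker 3 [ 0.4186 -0.2899  0.0159] [ 0.4153 -0.2907  0.0149] [ 0.422  -0.2894  0.0174]
red 34 [ 0.3959 -0.3779  0.0147]
orange 54 [0.6275 0.0589 0.0345]
blue 57 [ 0.6454 -0.0829  0.0353]
scene table z 0.001150279970784096
t1 [  0.4096   0.2948   0.0693   0.124    1.4567   0.0424 485.    ]
t2 [  0.523    0.2665   0.0649   0.1265   1.7133   0.0428 545.    ]
t3 [  0.6233   0.2921   0.0633   0.1211   1.3429   0.0423 601.    ]
t4 [  0.5251  -0.2814   0.0659   0.121    1.3183   0.0425 757.    ]
stand [   0.6397   -0.0113    0.0895    0.1537    1.6984    0.0355 1216.    ]
pan [   0.4502   -0.0009    0.2584    0.2699    1.6005    0.0072 1729.    ]
panblue [  0.4798   0.0019   0.1154   0.1465   3.1069   0.0089 615.    ]
tab [ 0.4265  0.0033  0.0124  0.03    0.0438  0.0397 39.    ]
track [  0.3978  -0.3      0.0634   0.1702   1.6972   0.0151 648.    ]
grip [ 0.3899 -0.3143  0.0194  0.0326  0.1133  0.0538 58.    ]
marker 12 [ 0.4178 -0.2914  0.0131] [ 0.4042 -0.2946  0.0058] [ 0.4288 -0.289   0.0199]
red 57 [ 0.4424 -0.3627  0.009 ]
orange 63 [0.6303 0.0581 0.0377]
blue 140 [ 0.6507 -0.0826  0.0316]
```

```bash
cat >> h.py <<'E'
def ori(jaw,pos):
    """tool-down quaternion with jaw axis along world angle jaw, half turn chosen for least wrist travel"""
    q0=np.array(manip.observe()['joints']); best=None
    for k in (-1,0,1,2):
        q=quat(jaw+np.pi/2+k*np.pi); s=solver.solve_ik(list(pos),q)
        if s is None: continue
        c=abs(np.array(s)-q0).max()+ (10 if abs(s[5])>2.4 else 0)
        if best is None or c<best[0]: best=(c,q)
    return best[1]
def up(z=.3):
    p=manip.observe()['tcp_pos']
    if p[2]<z-.005: manip.move_l([p[0],p[1],z],feed=.3)
def over(xy,jaw,z=.3):
    up(z); P=[xy[0],xy[1],z]; q=ori(jaw,P); manip.move_pose(P,q); return q
def st(msg=''):
    o=manip.observe(); print(msg,'t',round(o['time'],2),'tcp',np.round(o['tcp_pos'],4),'op',round(o['opening'],4),'F',np.round(o['wrist_force'],1))
SC=np.array([.639,-.0125]); SY=.129; SX=np.array([np.cos(SY),np.sin(SY)]); SYv=np.array([-np.sin(SY),np.cos(SY)])
U=np.array([np.cos(1.69),np.sin(1.69)])
E
python3 - <<'E'
from h import *
g=np.array([.3885,-.3132])
over(g,.119,.25); manip.set_gripper(.06,10)
manip.move_l([*g,.06],feed=.25); manip.move_l([*g,.026],feed=.1,threshold=8)
manip.set_gripper(.0,8); st('gripped')
e=g-U*.056
print(manip.move_l([*e,.026],feed=.06,threshold=10)); st()
manip.hold(.3); 
e=manip.observe()['tcp_pos'][:2]; print('moved',(g-e)@U)
manip.set_gripper(.05); up(.25); st()
p=shot('top','t1.png'); W=cloud(p); print(fit(W,(.395,-.36),.06,.042,.07), fit(cloud(shot('scene')),(.395,-.36),.06,.042,.07))
E
```

```text
gripped t 7.3 tcp [ 0.3896 -0.3134  0.0263] op 0.028 F [3.5 0.8 0.5]
True
 t 8.24 tcp [ 0.3951 -0.365   0.0253] op 0.0284 F [-0.7  0.6  2.3]
moved 0.052084555471359525
 t 9.99 tcp [ 0.396  -0.3634  0.2485] op 0.0497 F [0.2 0.5 0.1]
[ 3.92829926e-01 -3.59292786e-01  1.95960846e-02  2.75263367e-02
  1.21761215e-01  5.31126304e-02  6.20000000e+01] [ 3.94958893e-01 -3.60683350e-01  1.85130615e-02  3.15504761e-02
  7.83810254e-02  5.32308054e-02  6.00000000e+01]
```

```bash
python3 - <<'E'
from h import *
t=np.array([.4255,.003]); jaw=np.pi/2-.03
over(t,jaw,.25); manip.set_gripper(.045)
manip.move_l([*t,.06],feed=.25); manip.move_l([*t,.014],feed=.1,threshold=8)
manip.set_gripper(0,20); st('tab')
z=manip.observe()['tcp_pos'][2]
a=SC-SX*.180; q=ori(np.pi/2+SY,[*a,z])
print(manip.move_l([*a,z],q,feed=.05,threshold=25)); st('aligned')
p=shot('top'); cv2.imwrite('pics/pan.png',cv2.resize(p['img'][130:260,210:350,::-1],None,fx=4,fy=4))
W=cloud(p);im=p['img'].astype(int);b=(im[...,2]>im[...,0]*1.6)&(im[...,2]>50)
print(fit(W,tuple(a+SX*.053),.1,.003,.02,b))
E
```

```text
tab t 13.92 tcp [0.4256 0.0031 0.0142] op 0.0118 F [0.2 0.1 3.3]
False
aligned t 15.11 tcp [ 0.4595 -0.0353  0.0142] op 0.0117 F [-2.6  1.4  5.1]
[5.50710144e-01 2.74529877e-02 2.91333141e-02 6.47146225e-02
 2.82462682e+00 7.46417598e-03 5.20000000e+01]
```

View pics/pan.png

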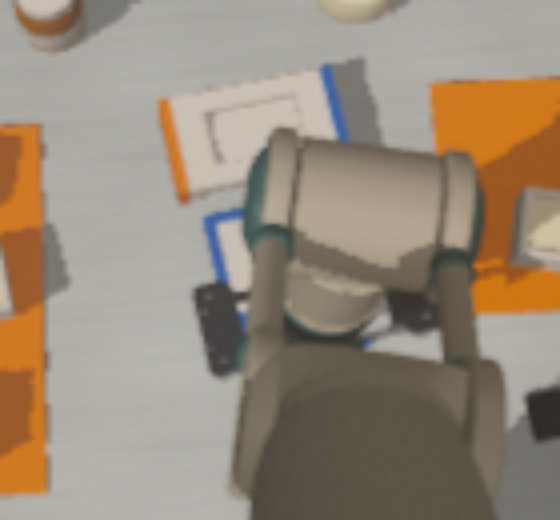

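The pan's rear-left corner at crop px (207,215) is parallel to the stand front, and the left margins look right. Next I'll push it in.

```bash
python3 - <<'E'
from h import *
z=manip.observe()['tcp_pos'][2]
f=lambda s:[*(SC-SX*s),z]
print(manip.move_l(f(.140),feed=.06,threshold=15)); st()
print(manip.move_l(f(.084),feed=.05,threshold=15)); st()
d=manip.observe()['tcp_pos'][:2]-SC; print('in stand frame',d@SX,d@SYv)
E
```

```text
False
 t 15.97 tcp [ 0.4991 -0.0307  0.0141] op 0.0119 F [-2.4 -0.3  5.5]
False
 t 17.24 tcp [ 0.5528 -0.0237  0.014 ] op 0.0124 F [-6.8 -2.9  3.9]
in stand frame -0.08691256541198784 -5.249220184539577e-05
```

```bash
cat >> h.py <<'E'
PARK=[1.041,0.276,1.505,0,1.361,-0.121]
def park():
    up(.3); manip.movej(PARK)
def look(c,z=.048,fn=None):
    r=[]
    for n in ('top','scene'):
        p=shot(n,fn and n+fn); r.append(fit(cloud(p),c,.085,z-.012,z+.017))
    for x in r: print('  fit',None if x is None else x.round(4))
    a=r[0] if r[0] is not None and .05<r[0][2]<.068 and .11<r[0][3]<.13 else r[1]
    b=r[1] if r[1] is not None and .05<r[1][2]<.075 and .11<r[1][3]<.135 else a
    return np.r_[(a[:2]+b[:2])/2,a[4]]
def pick(c):
    x,y,yaw=look(c); jaw=yaw-np.pi/2
    over((x,y),jaw,.25); manip.set_gripper(.078)
    manip.move_l([x,y,.07],feed=.3); hit=manip.move_l([x,y,.018],feed=.08,threshold=8)
    manip.set_gripper(0,30); st(f'grip hit={hit}')
    return jaw
def carry(n):
    s=.015 if n%2==0 else -.015
    P=SC+SYv*s; zp=.044+.038*n; zt=max(.13,zp+.05)
    p=manip.observe()['tcp_pos']; manip.move_l([p[0],p[1],zt],feed=.2)
    q=ori(SY,[*P,zt]); manip.move_l([*P,zt],q,feed=.25); st('over stand')
    return P,zp
def put(P,zp):
    manip.move_l([*P,zp+.012],feed=.1)
    hit=manip.move_l([*P,zp-.006],feed=.03,threshold=6); st(f'down hit={hit} want {zp:.3f}')
    manip.set_gripper(.076); manip.move_l([*P,zp+.12],feed=.25); st('rel')
def rel(x):
    d=x[:2]-SC; print('  in stand: ',(d@SX).round(4),(d@SYv).round(4),'dyaw',(x[2]-np.pi/2-SY).round(3))
E
python3 - <<'E'
from h import *
manip.set_gripper(.04); park()
p=shot('top'); cv2.imwrite('pics/pan2.png',cv2.resize(p['img'][130:260,210:350,::-1],None,fx=4,fy=4))
for n in ('top','scene'):
    W=cloud(shot(n)); f=fit(W,tuple(SC-SX*.087),.05,.026,.06); d=f[:2]-SC; print('tab',d@SX,d@SYv,f)
    f=fit(W,tuple(SC),.1,.028,.05); print('stand',f)
pick((.6225,.292)); P,zp=carry(0)
E
```

```text
tab -0.040527779188062475 0.0010438400694252484 [ 5.98674683e-01 -1.66784286e-02  5.35196161e-03  4.15497513e-02
  1.66720219e+00  3.48376320e-02  2.50000000e+01]
stand [ 6.38212341e-01 -1.32973099e-02  8.59508972e-02  1.51822174e-01
  1.69140578e+00  3.49001100e-02  9.08000000e+02]
tab -0.08617556034235108 -0.00017884395468381435 [ 5.53563477e-01 -2.37631989e-02  1.16456633e-02  2.90061111e-02
  7.35031629e-02  3.97347812e-02  4.40000000e+01]
stand [ 6.40034424e-01 -1.21856766e-02  8.88359528e-02  1.52773453e-01
  1.69888194e+00  3.58955321e-02  1.11200000e+03]
  fit [6.2130e-01 2.9230e-01 6.0500e-02 1.2140e-01 1.3308e+00 4.1000e-02
 6.2200e+02]
  fit [6.2430e-01 2.9310e-01 6.5100e-02 1.2240e-01 1.3392e+00 4.2400e-02
 6.0200e+02]
grip hit=False t 26.26 tcp [0.6232 0.2928 0.0185] op 0.0577 F [-0.2  0.2  2.7]
over stand t 28.28 tcp [0.6367 0.0033 0.1295] op 0.0577 F [ 0.6  0.5 -2.5]
```

View pics/pan2.png

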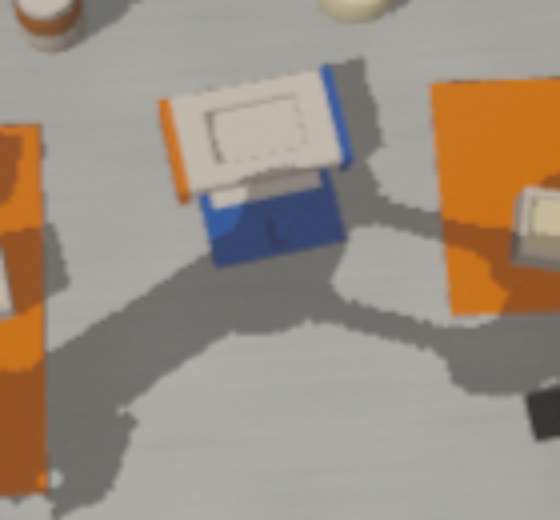

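The pan is home and square to the stand: the scene camera puts the tab at x=-0.086, and the top fit caught the stand's edge instead. The tray is held, so I'll place it and fetch the next one.

```bash
python3 - <<'E'
from h import *
P,zp=SC+SYv*.015,.044
put(P,zp); park()
rel(look(tuple(P),.080,'_s1.png'))
pick((.521,.265)); P,zp=carry(1)
if manip.observe()['opening']>.05: put(P,zp); park(); rel(look(tuple(P),.118,'_s2.png'))
E
```

```text
down hit=True want 0.044 t 29.63 tcp [0.6374 0.0023 0.0442] op 0.0579 F [-0.4  1.2  4. ]
rel t 30.77 tcp [0.6363 0.0024 0.1632] op 0.076 F [ 0.4  0.1 -0.1]
  fit [6.3540e-01 1.6000e-03 6.0300e-02 1.2040e-01 1.7081e+00 7.2400e-02
 2.5300e+02]
  fit [6.3720e-01 3.2000e-03 6.2000e-02 1.2260e-01 1.7054e+00 7.1500e-02
 3.8800e+02]
  in stand:  -0.0008 0.0151 dyaw 0.008
  fit [5.1930e-01 2.6400e-01 6.0300e-02 1.2030e-01 1.6964e+00 4.0900e-02
 6.5400e+02]
  fit [5.2240e-01 2.6570e-01 6.2900e-02 1.2480e-01 1.7079e+00 4.2500e-02
 5.3900e+02]
grip hit=False t 37.98 tcp [0.5213 0.265  0.0185] op 0.0577 F [-0.6 -0.7  1.8]
over stand t 40.12 tcp [ 0.6403 -0.026   0.1318] op 0.0578 F [-0.3  0.1 -1.9]
down hit=True want 0.082 t 41.11 tcp [ 0.6413 -0.0275  0.0822] op 0.0579 F [ 0.6 -0.2  3.6]
rel t 42.25 tcp [ 0.6402 -0.0273  0.2011] op 0.0756 F [-0.4  0.7 -0.2]
  fit [ 6.3930e-01 -2.8500e-02  6.0700e-02  1.2040e-01  1.7019e+00  1.1030e-01
  2.5300e+02]
  fit [ 6.4130e-01 -2.6400e-02  6.2800e-02  1.2220e-01  1.7107e+00  1.1010e-01
  3.7200e+02]
  in stand:  -0.0006 -0.015 dyaw 0.002
```

```bash
python3 - <<'E'
from h import *
for n,c in ((2,(.409,.294)),(3,(.524,-.2805))):
    pick(c); P,zp=carry(n)
    if manip.observe()['opening']<.05: print('LOST'); break
    put(P,zp); park(); rel(look(tuple(P),.080+.038*n,'_s%d.png'%(n+1)))
a,b=cv2.imread('pics/scene_s4.png'),cv2.imread('pics/top_s4.png')
if a is not None: cv2.imwrite('pics/after.png',cv2.resize(a,(800,600)))
E
```

```text
fit [4.0790e-01 2.9340e-01 5.8200e-02 1.2140e-01 1.4835e+00 4.1000e-02
 6.9500e+02]
  fit [4.1090e-01 2.9430e-01 6.7100e-02 1.2230e-01 1.4635e+00 4.2600e-02
 4.8600e+02]
grip hit=False t 49.09 tcp [0.4097 0.294  0.0184] op 0.0578 F [0.1 0.6 2.7]
over stand t 51.62 tcp [0.6362 0.0034 0.1699] op 0.0578 F [ 0.8  0.5 -4.1]
down hit=True want 0.120 t 52.62 tcp [0.6375 0.0023 0.1202] op 0.0577 F [-0.4 -0.5  3.7]
rel t 53.76 tcp [0.6364 0.0024 0.239 ] op 0.0761 F [-0.3  0.3 -1.1]
  fit [6.3560e-01 1.7000e-03 5.9800e-02 1.2060e-01 1.6892e+00 1.4850e-01
 2.5100e+02]
  fit [6.374e-01 3.700e-03 6.440e-02 1.242e-01 1.680e+00 1.479e-01 4.070e+02]
  in stand:  -0.0006 0.0154 dyaw -0.011
  fit [ 5.2250e-01 -2.7920e-01  5.9700e-02  1.2110e-01  1.3254e+00  4.0800e-02
  6.3800e+02]
  fit [ 5.2310e-01 -2.8110e-01  6.4600e-02  1.2080e-01  1.3322e+00  4.2200e-02
  7.4400e+02]
grip hit=False t 62.27 tcp [ 0.5235 -0.2806  0.0185] op 0.0581 F [ 0.7 -0.5  1.5]
over stand t 64.64 tcp [ 0.6404 -0.0285  0.2079] op 0.0578 F [ 0.5 -0.3 -3.6]
down hit=True want 0.158 t 65.63 tcp [ 0.6413 -0.0274  0.1583] op 0.0576 F [1.  0.2 3.2]
rel t 66.78 tcp [ 0.6403 -0.0273  0.2769] op 0.0758 F [-0.2 -1.5 -0.4]
  fit [ 6.3980e-01 -2.9300e-02  5.9900e-02  1.2100e-01  1.7022e+00  1.8630e-01
  2.9100e+02]
  fit [ 6.4150e-01 -2.7700e-02  6.1600e-02  1.2200e-01  1.6905e+00  1.8590e-01
  4.3200e+02]
  in stand:  -0.0004 -0.0161 dyaw 0.002
```

View pics/after.png

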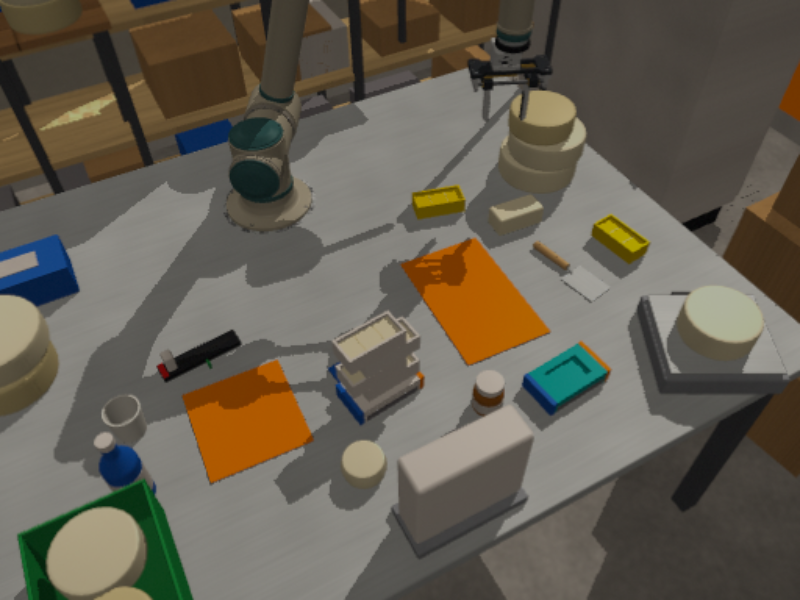

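The stack shows at (378,365), four staggered layers, with nothing else disturbed. Now for the slider: the marker is about 66 mm along the track from the grip.

```bash
python3 - <<'E'
from h import *
g=np.array([.394,-.360])
over(g,.119,.3); manip.set_gripper(.055)
manip.move_l([*g,.06],feed=.25); manip.move_l([*g,.026],feed=.1,threshold=8)
manip.set_gripper(0,15); st('gripped')
g0=manip.observe()['tcp_pos'][:2]
print(manip.move_l([*(g+U*.066),.026],feed=.05,threshold=15)); st()
print('moved',(manip.observe()['tcp_pos'][:2]-g0)@U)
manip.set_gripper(.055); up(.3); park(); st()
for n in ('top','scene'):
    p=shot(n,n+'_f.png'); W=cloud(p); im=p['img'].astype(int); R,G,B=im[...,0],im[...,1],im[...,2]
    f=fit(W,(.387,-.294),.06,.042,.07); m=(G>R*1.4)&(G>B*1.3)&(np.hypot(W[...,0]-.42,W[...,1]+.285)<.05)
    mk=W[m].mean(0)[:2]; print(n,f[:4],mk,m.sum(),'along',(f[:2]-mk)@U,'pix',[t['uv'] for t in tip_of('marker_top',p)[:2]])
p=cv2.imread('pics/top_f.png')[195:260,320:420]; q=cv2.imread('pics/scene_f.png')[190:255,80:180]
cv2.imwrite('pics/f.png',cv2.resize(np.vstack([p,q]),None,fx=4.5,fy=4.5,interpolation=cv2.INTER_CUBIC))
rel(look(tuple(SC-SYv*.015),.194))
E
```

```text
gripped t 75.9 tcp [ 0.3946 -0.3602  0.0264] op 0.0277 F [2.  1.  1.7]
False
 t 77.37 tcp [ 0.3875 -0.2939  0.0264] op 0.0279 F [6.5 0.2 3.2]
moved 0.06667651203823635
 t 82.01 tcp [0.2293 0.5272 0.2055] op 0.0552 F [-0.1 -0.9 -0.8]
top [ 0.3857131  -0.29220767  0.02018512  0.02682439] [ 0.41829456 -0.28928275] 3 along 0.0009704768170802694 pix []
scene [ 0.38657343 -0.29418802  0.0198906   0.0336563 ] [ 0.41926996 -0.29100648] 14 along 0.0007293656163354398 pix []
  fit [ 6.3960e-01 -2.9200e-02  6.0100e-02  1.2090e-01  1.6951e+00  1.8640e-01
  2.7800e+02]
  fit [ 6.4080e-01 -2.7500e-02  6.3000e-02  1.2170e-01  1.6883e+00  1.8610e-01
  4.3800e+02]
  in stand:  -0.0008 -0.0159 dyaw -0.005
```

View pics/f.png

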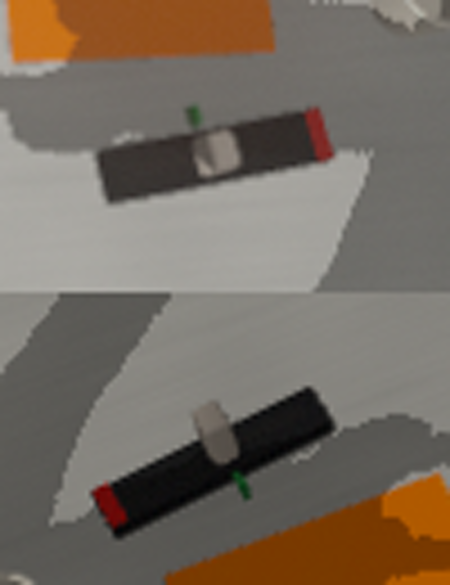

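The grip sits beside the green marker in both views: top crop (225,150) and (194,115), consistent once parallax is allowed for. Depth puts it within 1 mm. Handing in.

```bash
python3 -c "
from h import *
job.sign_off(); st()"
```

```text
the job is handed in; nothing more can be done
the job is handed in; nothing more can be done
```

I handed the job in at about 82 s on the robot's clock, with every step done in order. The sign-off gives no verdict.

- **Slider off:** I slid it to the red end until it hit the stop, about 47 mm of travel.
- **Drip pan:** I pushed it home. At release the arm put the tab at x = -87 mm on the mid-line, and the scene camera put it at -86 mm. The top camera's tab fit disagreed, but it had caught the stand's edge, and the picture shows the pan in and square.
- **Trays:** Four of the five were there, and I stacked them alternately orange, blue, orange, blue. Each was measured within 1 mm across the stand, about 1 mm of flush and 0.011 rad of square. After the slider move I re-measured only the top tray, and it had not moved.
- **Slider at marker:** The grip is about 1 mm from the green marker along the track in both cameras, though the marker covers only a few pixels. `tip_of` found no marker in those last pictures, so this rests on colour and depth.

I saw no knocked tray and no loss of grip, and nothing else on the table looked disturbed in the picture taken after stacking. The arm ended parked clear of everything.

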